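Hang the mixer guard door and lock it with its R-clip

TASK

Take the yellow guard door out of its wooden stand and lower it gently, without dropping it, onto the two hinge pins of the mixer drive so that both knuckles sit fully down and the door stands closed in front of the gears, near its catch post. Then push the straight leg of the red-gripped R-clip through the cross hole in the upper hinge pin, above the knuckle, until the bow has sprung over the pin, and let go. Leave the other tools and parts on the bench where they are.

Things in the scene. Friction and masses are not known exactly. Their poses are not given: they have to be found in the camera images.
- rig: Mixer drive fixed on the bench: grey base plate, blue hinge post, gears, green motor. Origin on the bench under the vertical hinge axis; x points from the open front into the machine; y along the closed door, from hinge axis to catch post. Base plate x -30..170, y -70..245, 10 mm thick. Hinge post 36 mm square at y -47, 175 high. Gears, motor x 42..170, y 20..190, up to z 155 mm.
- upper_pin (a point): On the hinge axis at the top of the upper lug, z 175 mm. Steel pin 20 mm thick rises from here to z 229 (top 8 mm tapered to 10 mm across). Both lugs: blue, 12 mm thick, x -16..16, y -32..12 mm of the rig. The lug blocks the lower knuckle from above: bring the door in level from the front (-x), raised 58 to 85 mm over home, then lower.
- lower_pin (a point): On the hinge axis at the top of the lower lug, z 45 mm: the door's origin when home. Steel pin 20 mm thick rises from here to z 73 mm (top 8 mm tapered to 10 mm across). Raised 58 to 85 mm, the door has each knuckle above its own pin and the lower knuckle still under the upper lug.
- pin_hole (a point): Centre of the horizontal cross hole in the upper hinge pin, on the hinge axis, z 215 mm. It runs through the 20 mm thick pin along the rig's x axis, 8 mm high, about 8 mm wide, with rounded side edges. The upper knuckle, when home, ends 14 mm below this point.
- catch (a point): Where the door's free edge stands when closed: in the hinge plane, 215 mm along the rig's y, z 120 mm. The blue catch post (28 x 32 mm, 120 mm high) stands with its front face 14 mm behind this plane.
- door: Guard door, loose, 0.45 kg: yellow frame 14 mm thick, clear panel. Origin on the knuckles' axis at the door's underside; z up, y from knuckles to free edge, x normal to the panel. Frame y 22..215, z 0..156 mm. Hung and closed, its axes are the rig's and its origin is 45 mm above the rig's. On the pins it turns freely and stays where left.
- knuckle_up (a point): Upper knuckle, on its axis at its underside: door (0, 0, 130) mm. Dark ring 34 mm outside, 24 mm bore, 26 mm high, its top at door z 156 mm. The lower knuckle is alike, with its underside at the door's origin.
- door_grip (a point): Centre of the black grip on the door's top rail: door (0, 105, 171) mm, above the centre of mass. 18 mm thick (door x), 50 mm long (y), 30 mm high, its top at door z 186 mm.
- door_edge (a point): Point on the door's free upright edge: door (0, 215, 78) mm.
- stand: Fixed wooden stand where the door starts upright. Origin on the bench under the door's origin, axes as the door's. A slot 19 mm wide between walls 45 mm high (stand y 45..195, outside width 70 mm) holds the lower rail; the door's underside starts 12 mm above the bench. Lift straight up by 40 mm or more to clear.
- clip: R-clip, loose, 60 g, lying flat: 5 mm spring wire in a red moulded grip. Origin on the straight leg's axis at mid thickness (9 mm above the bench at first); x to the leg's tip, z up, y towards the bow. Grip x -8..27, y -8..20, z -9..9 mm. Leg along y 0 to x 78. Home: hole centre at clip (40, 0, 0) mm, clip x along the hole, from the front; it may sag a little when let go.
- clip_pocket (a point): Clip (40, 0, 0) mm: where the hole's centre lies when the clip is home. Beside it (+y) the bow's pocket fits a 20 mm pin; the red grip's face is at x 27, so the pin stops it 3 mm further on.
- clip_hump (a point): The bow's hump (at clip x 55, wire centre y 8.3 mm), which must spring over the pin; pushing it over takes about 7 to 12 N along the leg. From here the bow flares out to its end at clip (78, 19, 0) mm.
- clip_grip (a point): Centre of the red grip, clip (9.5, 6, 0) mm: 35 mm long (x), 28 mm wide (y), 18 mm thick (z).
- clip_tip (a point): Rounded tip of the clip's straight leg, clip (78, 0, 0) mm.
- clip_arm (a joint): Angle by which the clip's bow is sprung outwards, rad: 0 relaxed, 0.02 to 0.08 as the hump passes the pin, under 0.03 once home. Spring 6 N m/rad.
- bolt: Bystander, loose: loose hex bolt standing on its head, 45 mm tall, head 22 mm across.
- tape: Bystander, loose: roll of blue tape lying flat, 48 mm across, 20 mm high.
- screwdriver: Bystander, loose: screwdriver with yellow handle.
- hammer: Bystander, loose: hammer with wooden handle.
- wrench: Bystander, loose: steel spanner.
- jar: Bystander, loose: screw jar with orange cap, 72 mm across, 90 mm tall.
- offcut: Bystander, loose: timber offcut 90 x 140 x 38 mm.
- pushstick: Bystander, loose: red flat push stick 240 x 45 x 12 mm.
There are look-alikes about, which are no part of the job. There is more than one size of the clip; the job needs the smaller. Of the things that look like the door, the larger one is meant.

How it is judged:
On the way, in this order (a step that is already met when the one before it is completed fails the run):
1. the door hangs on both hinge pins with its knuckles fully down (x of door in the frame of rig between -0.005 and 0.005 m and y of door in the frame of rig between -0.005 and 0.005 m and z of door in the frame of rig between 0.04 and 0.049 m and angle between door's own z axis and vertical below 0.06 rad), for 0.2 s.
2. with the door hung and closed, the clip's leg is through the pin's cross hole and its bow has sprung over the pin (all of step 1 and x of door_edge in the frame of rig between -0.045 and 0.03 m and y of door_edge in the frame of rig between 0.17 and 0.24 m and x of pin_hole in the frame of clip between 0.031 and 0.048 m and y of pin_hole in the frame of clip between -0.005 and 0.005 m and z of pin_hole in the frame of clip between -0.005 and 0.005 m and angle between the x axis of clip and the x axis of rig, either way round below 0.3 rad and value of joint clip_arm below 0.05 rad), for 0.2 s.
At the end, for the whole second after the job is handed in: Door upright on both pins, within 5 mm of its home, free edge under 45 mm in front of the hinge plane; clip leg through the cross hole, pin in the bow's pocket (hole at clip x 31 to 48 mm, y and z within 5 mm, within 0.3 rad, bow below 0.05 rad); both released and at rest (all of step 2 and linear speed of each of door, clip below 0.02 m/s and angular speed of each of door, clip below 0.2 rad/s); the robot touches nothing.
It fails at once if the door is dropped or slammed onto its hinge pins (coming down on them at over 0.4 m/s, as after a fall of some 10 mm) (horizontal distance between door and rig below 0.012 m and height (world z) of door below 0.12 m and linear speed of door above 0.4 m/s).
It fails at once if another thing on the bench is moved by more than 40 mm (distance of any of bolt, tape, screwdriver, hammer, wrench, jar, offcut, pushstick from where it was at the start of the episode above 0.04 m).
It also fails if it takes over 64 s, if anything falls off the work surface, if the arm or the gripper's body presses on something with over 40 N, if the wrist force passes 120 N, or if a joint passes its speed limit or range.

ROBOT

A 7-joint arm with a two-finger parallel gripper is mounted at the origin on the work surface. World frame = base frame: x ahead of the robot, y to its left, z up, the work surface at z = 0. Lengths are in m, angles in rad, forces in N, time in s.
With the tool pointing down it reaches from about 0.4 to 0.75 m from the base axis. Payload 19.5 kg.
Tool frame: the origin (TCP) lies at the very end of the fingers, on their centre line; the grasp point (between the pads) lies 19 mm behind it (bot.pinch_z is the distance from the TCP to the grasp point, in m); z points along the fingers, y is the line along which they close (so a half turn about z gives the same grasp; the last joint's range is limited). The gripper opens to 85 mm and grips with 20 to 120 N. Pads are 22 mm wide; open, the fingers measure 114 mm over their backs; the gripper's body (76 mm by 85 mm) begins 54 mm behind the grasp point. The pads swing forward as they close: fully open they stand 13 mm farther back than shut.
Start: joints at [-1.162, 0.707, -0.028, 1.485, 0.022, 0.951, -0.075], TCP at [0.251, 0.518, 0.231] pointing down, gripper open.
Joint ranges: [-2.71, 2.71], [-0.32, 2.16], [-1.57, 1.52], [0, 2.45], [-1.46, 4.6], [0, 2.02], [-2.83, 2.83]. Speed limits (rad/s): [1.89, 1.89, 2.57, 2.57, 3.01, 3.01, 3.01].

INTERFACE

Orientations are given as a 3x3 rotation matrix whose columns are the frame's x, y, z axes.
In Python, from cell import bot gives the robot as it stands.
- The arm moves only by the tool servo_tool, never from a script. Its argument "plan" is a list of rows, each an object of numbers: "claw": the closure, from 0 (fully open) to 1 (shut); "dx", "dy", "dz": the shift along the tool's x, y, z in m; "yaw": the turn about the tool's z in degrees. A call has 1 to 10 rows; each row is the pose to reach, as a shift and turn from the pose commanded when the call began, along the tool's axes at that moment; what a row does not reach only later rows make up. A row lasts 1/10 s, in which the tool goes at most 50 mm and 8.59 degrees, less where a joint would pass 70% of its speed; a pose out of reach is approached as far as the arm can. A call with a gripper value outside its range is refused whole. The fingers move at their own pace and stop on an object; the grip force is fixed at half the most. Time passes only in rows, so rows that repeat a pose let the fingers close. It gives the time, the measured TCP pose, the force, the opening and the grip force at its end, in the units of the state.
- bot.read_state(): the state, without advancing time (a new reading comes with each control period).
- bot.grab_frame(name): name is "scene" or "top"; returns the picture (384x512x3 uint8, red, green, blue); there is no depth.
- bot.camera_model(name): a dict with "mtx" (3x3 intrinsics, pixels), "k1" (the pictures are not rectified: a ray, as slopes to the right and down, at radius r is drawn at 1 + k1 r^2 times it, then the intrinsics apply), "R" (3x3) and "t" (3): a world point X has camera coordinates R X + t. Camera axes: x right, y down, z forward; pixel columns grow to the right and rows downward; lengths in m; the calibration is good to about 2 mm. A picture is of the moment at which its call begins. camera_model takes no time and is no camera call.
- bot.job_done(): hands the job in; it is judged then, once.
Trained networks look in the newest picture that a camera, given by its name, has taken for a name from the list of things; names that differ only in an ending like _2 or _b are one class to them, and where a whole thing is asked for, a point or a joint stands for the part that bears it (a point fixed in the world has none). Each returns a list of dicts, best first, with "conf" (0 to 1); they miss things now and then, are a little off and sometimes report something else, mostly with a low value. They report only what shows in the picture. A call takes as long as a camera call. They do not tell look-alikes from the thing itself.
- bot.spot_in(camera, thing): "box" ([left, top, right, bottom] in pixels, round what is visible of it).
The state is a dict: "time": time; "joints": joint angles; "qvel": joint speeds; "joint_efforts": joint torques, N m; "ee_pos": TCP position; "tool_rot": TCP orientation; "wrist_force": force on the tool from outside, world axes, zero at the start; "torque": the same for the moment, N m; "width": finger opening in m; "grasp_force": force on a finger pad.
Only numpy, scipy, OpenCV 4.12 (cv2) and the standard library are available. Lean on these libraries where they do the work, as an engineer would, in place of code of your own. Each camera call takes 0.05 s, during which the arm holds its last target. There are 200 camera calls.

## Working session

There is one attempt and no reset: what is moved stays moved. The work goes in short steps, Python scripts to look and compute and a tool call to move; the robot and the scene stay as the last step left them, time stands still between calls to the robot, and variables do not carry over. Pictures are saved under pics/ and viewed, at most 10 in all, crops included, and the job is handed in when it is done.

Besides the shell and the picture viewer there is one more tool, called after "Call:" by a JSON object that holds its "fn" and its "kwargs". servo_tool: Moves the arm, as the interface text tells. Its arguments: {"type":"object","properties":{"plan":{"type":"array","items":{"type":"object","properties":{"claw":{"type":"number"},"dx":{"type":"number"},"dy":{"type":"number"},"dz":{"type":"number"},"yaw":{"type":"number"}}}}},"required":["plan"]}

```bash
ls; mkdir -p pics; cat > h.py <<'E'
import numpy as np,cv2
from cell import bot
def ray(cam,uv):
    m=bot.camera_model(cam);K=np.array(m["mtx"]);R=np.array(m["R"]);t=np.array(m["t"])
    d=np.linalg.inv(K)@np.array([uv[0],uv[1],1.]);s=d[:2].copy()
    for _ in range(30): s=d[:2]/(1+m["k1"]*(s@s))
    return -R.T@t, R.T@np.array([s[0],s[1],1.])
def onz(cam,uv,z):
    o,d=ray(cam,uv);return o+d*(z-o[2])/d[2]
def proj(cam,X):
    m=bot.camera_model(cam);K=np.array(m["mtx"])
    c=np.atleast_2d(X)@np.array(m["R"]).T+np.array(m["t"]);s=c[:,:2]/c[:,2:]
    s=s*(1+m["k1"]*(s**2).sum(1,keepdims=True))
    return s@K[:2,:2].T+K[:2,2]
def snap(cam,name=None,crop=None,up=1):
    f=np.array(bot.grab_frame(cam))
    if name:
        g=f if crop is None else f[crop[1]:crop[3],crop[0]:crop[2]]
        g=cv2.resize(g,None,fx=up,fy=up,interpolation=cv2.INTER_CUBIC)
        cv2.imwrite("pics/"+name+".png",g[:,:,::-1])
    return f
def frame(o,yaw):
    c,s=np.cos(yaw),np.sin(yaw)
    return lambda p:np.asarray(o)+np.atleast_2d(p)@np.array([[c,s,0],[-s,c,0],[0,0,1]])
E
python3 - <<'E'
from h import *
np.set_printoptions(precision=3,suppress=True)
for c in("scene","top"):
    snap(c,c+"0",up=1.5)
    m=bot.camera_model(c);print(c,-np.array(m["R"]).T@np.array(m["t"]),m["mtx"],m["k1"])
    for th in("rig","door","clip","stand","clip_grip","offcut"):
        print(th,[(np.round(d["box"]).tolist(),round(d["conf"],2)) for d in bot.spot_in(c,th)])
s=bot.read_state();print(s["time"],s["ee_pos"],s["tool_rot"],s["wrist_force"],s["width"])
E
```

```text
pics
scene [ 1.039 -0.51   1.009] [[374.335   0.    258.658]
 [  0.    374.335 191.902]
 [  0.      0.      1.   ]] -0.004381327756682073
rig [([188.0, 225.0, 316.0, 353.0], 0.7)]
door [([296.0, 122.0, 361.0, 188.0], 0.93), ([245.0, 122.0, 292.0, 154.0], 0.6), ([294.0, 106.0, 325.0, 140.0], 0.43)]
clip [([170.0, 217.0, 181.0, 230.0], 0.83), ([199.0, 224.0, 217.0, 244.0], 0.65), ([378.0, 164.0, 402.0, 191.0], 0.64), ([339.0, 208.0, 377.0, 243.0], 0.6)]
stand [([309.0, 162.0, 347.0, 190.0], 0.83)]
clip_grip [([171.0, 199.0, 186.0, 231.0], 0.59), ([201.0, 228.0, 211.0, 245.0], 0.48)]
offcut [([290.0, 104.0, 326.0, 138.0], 0.57)]
top [ 0.214 -0.056  1.641] [[428.975   0.    255.277]
 [  0.    428.975 190.894]
 [  0.      0.      1.   ]] -0.10097410531844049
rig [([258.0, 115.0, 347.0, 175.0], 0.66)]
door [([161.0, 152.0, 182.0, 220.0], 0.74), ([160.0, 237.0, 205.0, 264.0], 0.54)]
clip [([298.0, 232.0, 315.0, 250.0], 0.73)]
stand [([174.0, 161.0, 181.0, 204.0], 0.52)]
clip_grip [([292.0, 230.0, 315.0, 258.0], 0.68), ([290.0, 197.0, 308.0, 212.0], 0.57)]
offcut [([111.0, 223.0, 152.0, 258.0], 0.75), ([252.0, 116.0, 344.0, 178.0], 0.65), ([290.0, 206.0, 302.0, 214.0], 0.29)]
0.7 [0.25  0.518 0.231] [[-0.9    0.436 -0.   ]
 [ 0.436  0.9   -0.   ]
 [ 0.    -0.    -1.   ]] [ 0.995  0.694 -0.127] 0.08546411963976067
```

View pics/scene0.png

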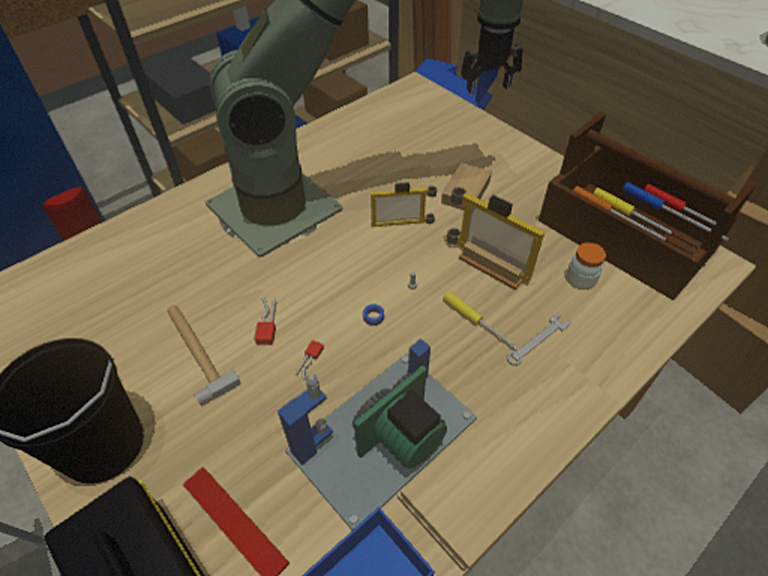

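View pics/top0.png

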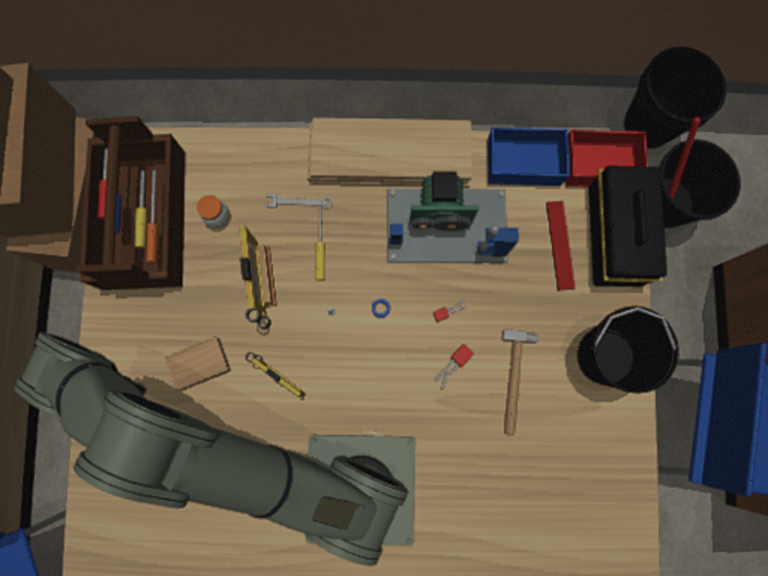

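The scene view shows the larger door in its stand at about (500,240), the small clip at (312,350) and the rig at (380,430). In the top view those are at (250,270), (447,312) and (448,225). I'll zoom in next to get positions.

```bash
cat >> h.py <<'E'
def montage(name,tiles,W=800,H=600):
    "tiles: (img,crop x0,y0,x1,y1,scale,px,py)"
    out=np.zeros((H,W,3),np.uint8)
    for f,(x0,y0,x1,y1),s,px,py in tiles:
        g=cv2.resize(f[y0:y1,x0:x1],None,fx=s,fy=s,interpolation=cv2.INTER_CUBIC)
        for u in range((x0+9)//10*10,x1,10):
            a=int((u+.5-x0)*s);cv2.line(g,(a,0),(a,5),(255,0,255),1);cv2.putText(g,str(u),(a-8,16),0,.32,(255,0,255),1)
        for v in range((y0+9)//10*10,y1,10):
            b=int((v+.5-y0)*s);cv2.line(g,(0,b),(5,b),(255,0,255),1);cv2.putText(g,str(v),(7,b+4),0,.32,(255,0,255),1)
        h,w=g.shape[:2];h=min(h,H-py);w=min(w,W-px);out[py:py+h,px:px+w]=g[:h,:w]
    cv2.imwrite("pics/"+name+".png",out[:,:,::-1])
E
python3 - <<'E'
from h import *
s=snap("scene");t=snap("top")
montage("m1",[(t,(255,125,350,180),4,0,0),(s,(184,222,280,312),4,390,0),(t,(155,145,190,222),4,0,225),(s,(292,120,365,192),4,145,365),(t,(284,194,314,216),8,150,225),(s,(194,222,222,256),8,560,365)])
E
```

```text
(no output)
```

View pics/m1.png

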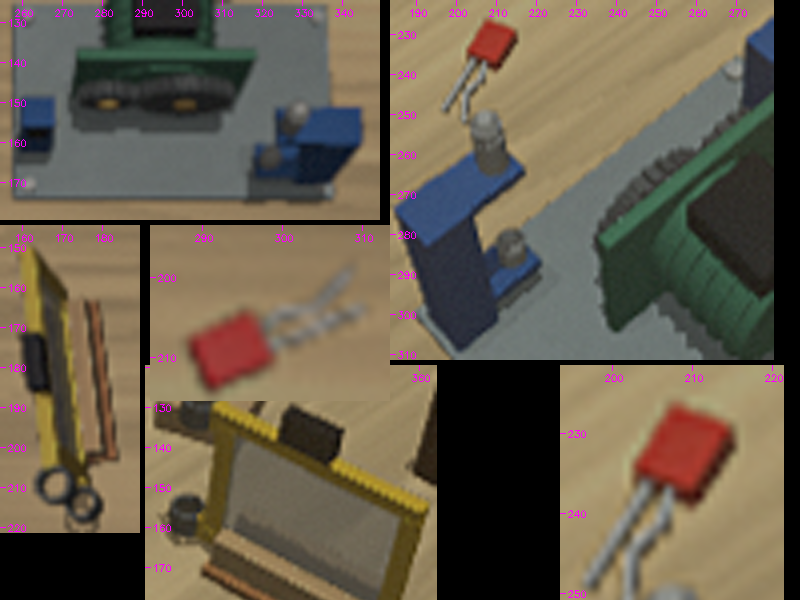

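Top view: the upper pin top is at about (329.5,150.5), the big door's knuckles at (168,209.5) and (176,214), and the small clip's grip at (294,209) with its leg tip at (310,204). Scene view: the upper pin is at (207,251), the door's free edge top at (362,155), and the clip tip at (197,249).

```bash
cat >> h.py <<'E'
from scipy.optimize import least_squares
def fit(obs,x0,z=0.):
    "obs: (cam,(x,y,z) local,(u,v)); pose x,y,yaw"
    def res(p):
        F=frame([p[0],p[1],z],p[2])
        return np.concatenate([(proj(c,F([l]))[0]-np.array(q)) for c,l,q in obs])
    r=least_squares(res,x0,loss="soft_l1");return r.x,r.fun.reshape(-1,2)
E
cat > f1.py <<'E'
from h import *
np.set_printoptions(precision=4,suppress=True)
T=lambda X,Y,s,x0,y0,px,py:((X-px)/s+x0-.5,(Y-py)/s+y0-.5)
rt=lambda X,Y:T(X,Y,4,255,125,0,0); rs=lambda X,Y:T(X,Y,4,184,222,390,0)
print("rig",*fit([("top",(0,0,.229),rt(300,104)),("top",(0,0,.073),rt(270,153)),("top",(-.03,.245,.01),rt(14,198)),("top",(-.03,-.07,.01),rt(328,198)),
 ("scene",(0,0,.229),rs(485,117)),("scene",(0,0,.073),rs(511,232)),("scene",(-.018,-.065,.175),rs(396,207)),("scene",(.018,-.065,.175),rs(426,243)),("scene",(.016,.012,.175),rs(524,172))],[.5,-.1,0]),sep="\n")
dt=lambda X,Y:T(X,Y,4,155,145,0,225); ds=lambda X,Y:T(X,Y,4,292,120,145,365)
print("door",*fit([("top",(0,0,.156),dt(55,485)),("top",(0,0,.026),dt(85,504)),("top",(0,.215,.156),dt(24,252)),("top",(0,.105,.186),dt(33,362)),
 ("scene",(0,.215,.156),ds(427,508)),("scene",(0,.022,.156),ds(218,405)),("scene",(0,0,.026),ds(187,505))],[.4,.3,-1.57],.012),sep="\n")
ct=lambda X,Y:T(X,Y,8,284,194,150,225); cs=lambda X,Y:T(X,Y,8,194,222,560,365)
print("clip",*fit([("top",(.0095,.006,.018-.009),ct(234,350)),("top",(.078,0,0),ct(363,307)),
 ("scene",(-.008,.02,.009),cs(735,432)),("scene",(-.008,-.008,.009),cs(679,404)),("scene",(.027,-.008,.009),cs(640,462)),("scene",(.078,0,0),cs(590,585))],[.4,-.1,-1.1],.009),sep="\n")
E
python3 f1.py
```

```text
rig
[ 0.61   -0.2973  0.0058]
[[-0.7375  1.8178]
 [-0.0966  0.6264]
 [-1.2011 -0.0903]
 [ 0.9337  1.0141]
 [ 0.2799  0.5407]
 [ 0.0131  1.4118]
 [-0.7412  0.0594]
 [ 0.3203  1.1554]
 [ 0.5864 -0.7165]]
door
[ 0.4095  0.2529 -1.3812]
[[-0.0346  0.3866]
 [-0.6202  0.3137]
 [-0.1753 -0.1835]
 [-0.302   0.2542]
 [-0.247   0.2546]
 [ 0.5055  1.3867]
 [-0.4784  1.0497]]
clip
[ 0.4324 -0.1871 -1.1612]
[[-0.987   0.0239]
 [-0.3832  0.4233]
 [ 0.6189 -0.5   ]
 [-0.0471 -0.0704]
 [-0.7358  1.0506]
 [-0.3112  0.8759]]
```

Call:
{"fn": "servo_tool", "kwargs": {"plan": [{"dx":-0.342,"dy":-0.107,"dz":-0.019,"yaw":80},{"dx":-0.342,"dy":-0.107,"dz":-0.019,"yaw":80},{"dx":-0.342,"dy":-0.107,"dz":-0.019,"yaw":80},{"dx":-0.342,"dy":-0.107,"dz":-0.019,"yaw":80},{"dx":-0.342,"dy":-0.107,"dz":-0.019,"yaw":80},{"dx":-0.342,"dy":-0.107,"dz":-0.019,"yaw":80},{"dx":-0.342,"dy":-0.107,"dz":-0.019,"yaw":80},{"dx":-0.342,"dy":-0.107,"dz":-0.019,"yaw":80},{"dx":-0.342,"dy":-0.107,"dz":-0.019,"yaw":80},{"dx":-0.342,"dy":-0.107,"dz":-0.019,"yaw":80}]}}

```text
validation failed for argument at $.pl...
```

Call:
{"fn": "servo_tool", "kwargs": {"plan": [{"yaw":63.3},{"yaw":63.3},{"yaw":63.3},{"yaw":63.3},{"yaw":63.3},{"yaw":63.3},{"yaw":63.3},{"yaw":63.3},{"yaw":63.3}]}}

```text
validation failed for argument at $.pl...
```

```bash
cat >> h.py <<'E'
def go(p,ang):
    "tool-axis shift and yaw to world TCP p, tool y axis at world angle ang (deg)"
    s=bot.read_state();R=np.array(s["tool_rot"]);d=R.T@(np.array(p)-s["ee_pos"])
    a=np.degrees(np.arctan2(R[1,1],R[0,1]));y=-((ang-a+180)%360-180)
    print("dx %.4f dy %.4f dz %.4f yaw %.2f"%(*d,y),"| t",s["time"],"tcp",np.round(s["ee_pos"],4),"yang %.2f"%a,"F",np.round(s["wrist_force"],2),"w %.4f g %.1f"%(s["width"],s["grasp_force"]),"tilt",np.round(R[:,2],3))
E
python3 - <<'E'
from h import *
go((.5126,.2727,.172),-79.1)
s=snap("scene");t=snap("top")
montage("m2",[(t,(150,140,200,225),7,0,0),(s,(290,95,370,195),6,360,0)])
E
```

```text
dx -0.3426 dy -0.1061 dz 0.0593 yaw 143.27 | t 0.8 tcp [0.2505 0.5175 0.2313] yang 64.17 F [0.34 0.35 0.97] w 0.0853 g 0.0 tilt [-0. -0. -1.]
```

View pics/m2.png

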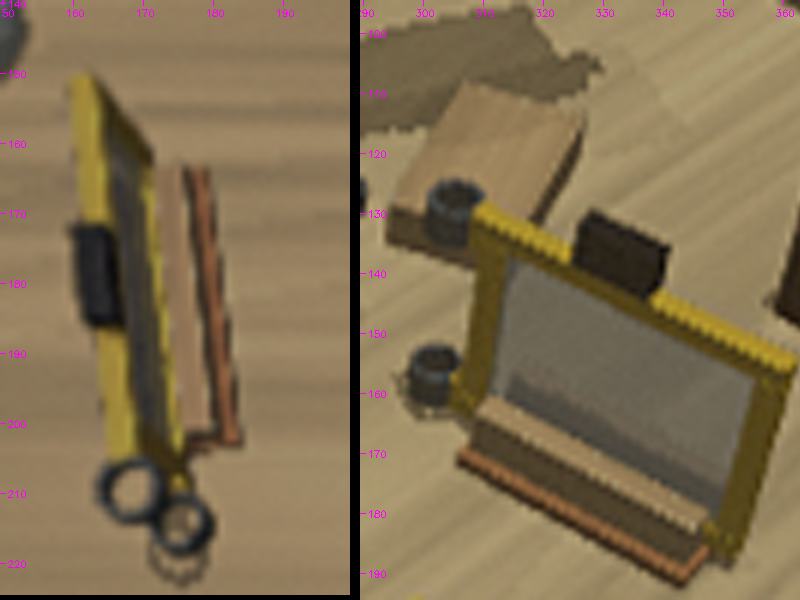

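The top view shows the door's knuckles at (168.4,209.4) and (175.5,214.4), and its grip at about (162.6,179). That agrees with the fit, and the arm hasn't moved because the plan was rejected. I'll resend it with every key filled in.

Call:
{"fn": "servo_tool", "kwargs": {"plan": [{"claw":0,"dx":-0.342,"dy":-0.107,"dz":-0.019,"yaw":80},{"claw":0,"dx":-0.342,"dy":-0.107,"dz":-0.019,"yaw":80},{"claw":0,"dx":-0.342,"dy":-0.107,"dz":-0.019,"yaw":80},{"claw":0,"dx":-0.342,"dy":-0.107,"dz":-0.019,"yaw":80},{"claw":0,"dx":-0.342,"dy":-0.107,"dz":-0.019,"yaw":80},{"claw":0,"dx":-0.342,"dy":-0.107,"dz":-0.019,"yaw":80},{"claw":0,"dx":-0.342,"dy":-0.107,"dz":-0.019,"yaw":80},{"claw":0,"dx":-0.342,"dy":-0.107,"dz":-0.019,"yaw":80},{"claw":0,"dx":-0.342,"dy":-0.107,"dz":-0.019,"yaw":80},{"claw":0,"dx":-0.342,"dy":-0.107,"dz":-0.019,"yaw":80}]}}

```text
time: 1.9
ee_pos: [0.5119, 0.2719, 0.2501]
tool_rot: [[0.279, 0.96, -0.0], [0.96, -0.279, -0.0], [-0.0, -0.0, -1.0]]
wrist_force: [-0.7, 0.3, -0.5]
width: 0.0853
grasp_force: 0.0
```

Call:
{"fn": "servo_tool", "kwargs": {"plan": [{"claw":0,"dx":0,"dy":0,"dz":0,"yaw":62.9},{"claw":0,"dx":0,"dy":0,"dz":0,"yaw":62.9},{"claw":0,"dx":0,"dy":0,"dz":0,"yaw":62.9},{"claw":0,"dx":0,"dy":0,"dz":0,"yaw":62.9},{"claw":0,"dx":0,"dy":0,"dz":0,"yaw":62.9},{"claw":0,"dx":0,"dy":0,"dz":0,"yaw":62.9},{"claw":0,"dx":0,"dy":0,"dz":0,"yaw":62.9},{"claw":0,"dx":0,"dy":0,"dz":0,"yaw":62.9},{"claw":0,"dx":0,"dy":0,"dz":0.03,"yaw":62.9}]}}

```text
time: 2.8
ee_pos: [0.5129, 0.2727, 0.2223]
tool_rot: [[0.981, 0.194, 0.004], [0.194, -0.981, 0.002], [0.005, -0.001, -1.0]]
wrist_force: [1.4, 1.1, -0.9]
width: 0.0852
grasp_force: 0.0
```

```bash
python3 - <<'E'
from h import *
go((.5126,.2727,.172),-79.1)
E
```

```text
dx -0.0005 dy -0.0000 dz 0.0503 yaw 0.28 | t 2.8 tcp [0.5129 0.2727 0.2223] yang -78.82 F [ 1.43  1.08 -0.86] w 0.0852 g 0.0 tilt [ 0.004  0.002 -1.   ]
```

Call:
{"fn": "servo_tool", "kwargs": {"plan": [{"claw":0,"dx":0,"dy":0,"dz":0.03,"yaw":0.3},{"claw":0,"dx":0,"dy":0,"dz":0.05,"yaw":0.3},{"claw":0,"dx":0,"dy":0,"dz":0.051,"yaw":0.3},{"claw":1,"dx":0,"dy":0,"dz":0.051,"yaw":0.3},{"claw":1,"dx":0,"dy":0,"dz":0.051,"yaw":0.3},{"claw":1,"dx":0,"dy":0,"dz":0.051,"yaw":0.3},{"claw":1,"dx":0,"dy":0,"dz":0.051,"yaw":0.3},{"claw":1,"dx":0,"dy":0,"dz":0.051,"yaw":0.3},{"claw":1,"dx":0,"dy":0,"dz":0.051,"yaw":0.3},{"claw":1,"dx":0,"dy":0,"dz":0.051,"yaw":0.3}]}}

```text
time: 3.8
ee_pos: [0.5119, 0.2724, 0.1699]
tool_rot: [[0.982, 0.19, 0.001], [0.19, -0.982, 0.001], [0.001, -0.0, -1.0]]
wrist_force: [-1.4, 0.1, 7.2]
width: 0.0171
grasp_force: 59.1
```

Call:
{"fn": "servo_tool", "kwargs": {"plan": [{"claw":1,"dx":0,"dy":0,"dz":-0.02,"yaw":0},{"claw":1,"dx":0,"dy":0,"dz":-0.05,"yaw":0},{"claw":1,"dx":0,"dy":0,"dz":-0.08,"yaw":0},{"claw":1,"dx":0,"dy":0,"dz":-0.105,"yaw":0},{"claw":1,"dx":0,"dy":0,"dz":-0.106,"yaw":0},{"claw":1,"dx":0,"dy":0,"dz":-0.106,"yaw":0}]}}

```text
time: 4.4
ee_pos: [0.5114, 0.2723, 0.2746]
tool_rot: [[0.982, 0.19, -0.001], [0.19, -0.982, 0.0], [-0.001, -0.0, -1.0]]
wrist_force: [0.8, -0.1, -6.1]
width: 0.0168
grasp_force: 59.2
```

```bash
python3 - <<'E'
from h import *
go((.51,-.19,.276),0.3)
E
```

```text
dx -0.0894 dy 0.4536 dz -0.0014 yaw -79.32 | t 4.4 tcp [0.5114 0.2723 0.2746] yang -79.02 F [ 0.84 -0.11 -6.12] w 0.0168 g 59.2 tilt [-0.001  0.    -1.   ]
```

Call:
{"fn": "servo_tool", "kwargs": {"plan": [{"claw":1,"dx":-0.005,"dy":0.02,"dz":-0.001,"yaw":-4},{"claw":1,"dx":-0.012,"dy":0.06,"dz":-0.001,"yaw":-11},{"claw":1,"dx":-0.02,"dy":0.1,"dz":-0.001,"yaw":-18},{"claw":1,"dx":-0.028,"dy":0.14,"dz":-0.001,"yaw":-25},{"claw":1,"dx":-0.036,"dy":0.18,"dz":-0.001,"yaw":-32},{"claw":1,"dx":-0.044,"dy":0.22,"dz":-0.001,"yaw":-39},{"claw":1,"dx":-0.052,"dy":0.26,"dz":-0.001,"yaw":-46},{"claw":1,"dx":-0.06,"dy":0.3,"dz":-0.001,"yaw":-53},{"claw":1,"dx":-0.068,"dy":0.34,"dz":-0.001,"yaw":-60},{"claw":1,"dx":-0.076,"dy":0.38,"dz":-0.001,"yaw":-67}]}}

```text
time: 5.4
ee_pos: [0.5087, -0.1165, 0.2749]
tool_rot: [[0.203, 0.979, -0.002], [0.979, -0.203, 0.001], [0.0, -0.002, -1.0]]
wrist_force: [0.3, 0.7, -4.8]
width: 0.0172
grasp_force: 59.4
```

```bash
python3 - <<'E'
from h import *
go((.51,-.19,.276),0.3)
E
```

```text
dx -0.0717 dy 0.0162 dz -0.0012 yaw -12.02 | t 5.4 tcp [ 0.5087 -0.1165  0.2749] yang -11.72 F [ 0.29  0.72 -4.76] w 0.0172 g 59.4 tilt [-0.002  0.001 -1.   ]
```

Call:
{"fn": "servo_tool", "kwargs": {"plan": [{"claw":1,"dx":-0.03,"dy":0.007,"dz":-0.001,"yaw":-5},{"claw":1,"dx":-0.06,"dy":0.014,"dz":-0.001,"yaw":-10},{"claw":1,"dx":-0.072,"dy":0.016,"dz":-0.001,"yaw":-12},{"claw":1,"dx":-0.072,"dy":0.016,"dz":-0.001,"yaw":-12},{"claw":1,"dx":-0.072,"dy":0.016,"dz":-0.001,"yaw":-12}]}}

```text
time: 5.9
ee_pos: [0.5098, -0.1883, 0.2762]
tool_rot: [[0.001, 1.0, -0.002], [1.0, -0.001, 0.001], [0.001, -0.002, -1.0]]
wrist_force: [0.0, 0.7, -5.4]
width: 0.0172
grasp_force: 59.3
```

```bash
python3 - <<'E'
from h import *
go((.61,-.192,.276),0.3)
s=snap("scene");t=snap("top")
montage("m3",[(t,(240,125,350,215),4,0,0),(s,(165,170,285,320),4,300+150,0),(t,(315,140,350,195),6,0,365-5)])
# predicted knuckles
F=frame([.5095,-.295,.117],0.005)
print(proj("top",F([[0,0,.156],[0,0,.026],[0,.215,.156]])),proj("scene",F([[0,0,.156],[0,0,.026],[0,.215,.156]])))
E
```

```text
dx -0.0036 dy 0.1002 dz 0.0000 yaw -0.36 | t 5.9 tcp [ 0.5098 -0.1883  0.2762] yang -0.06 F [ 0.04  0.67 -5.45] w 0.0172 g 59.3 tilt [-0.002  0.001 -1.   ]
[[330.69667978 178.41492798]
 [324.47753105 185.99165137]
 [264.96636139 177.47204757]] [[181.66418925 214.54097486]
 [189.44113651 242.98672063]
 [248.47094498 171.12104044]]
```

View pics/m3.png

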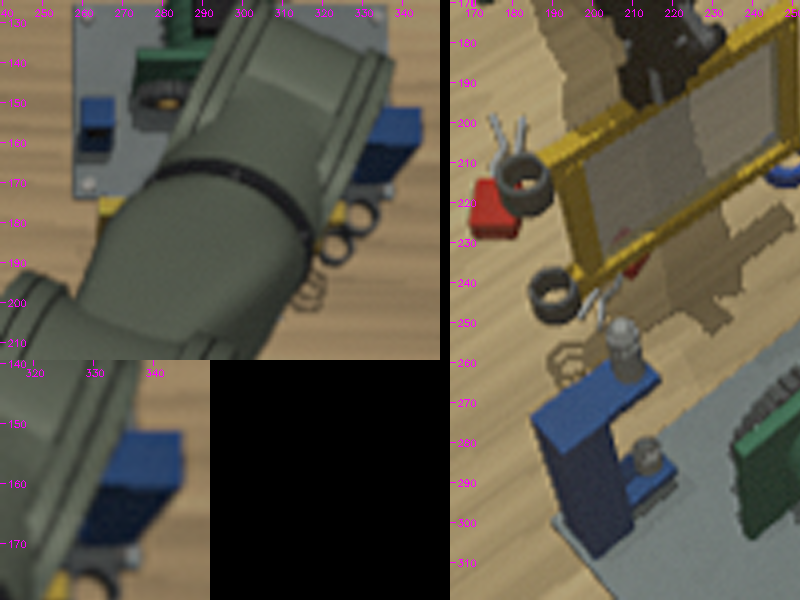

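The raised door shows its upper knuckle at top (329.5,178.8) and scene (183.3,213), and its lower knuckle at top (323.3,186.3). The pin top is at scene (207.3,251). I'll triangulate both and compare.

```bash
cat >> h.py <<'E'
def tri(obs):
    A=[];b=[]
    for c,q in obs:
        o,d=ray(c,q);d=d/np.linalg.norm(d);P=np.eye(3)-np.outer(d,d);A.append(P);b.append(P@o)
    return np.linalg.lstsq(np.vstack(A),np.concatenate(b),rcond=None)[0]
E
python3 - <<'E'
from h import *
np.set_printoptions(precision=4,suppress=True)
print("pin up",tri([("top",(329.5,150.5)),("scene",(207.25,250.9))]),"pin lo",tri([("top",(322,162.75)),("scene",(213.75,279.5))]))
print("kn up",tri([("top",(329.5,178.75)),("scene",(183.25,213))]),"kn lo",tri([("top",(323.25,186.25)),("scene",(190.5,241.2))]))
for c,q,z in(("top",(329.5,150.5),.229),("scene",(207.25,250.9),.229),("top",(322,162.75),.073),("scene",(213.75,279.5),.073),("top",(329.5,178.75),.274),("scene",(183.25,213),.274),("top",(323.25,186.25),.144),("scene",(190.5,241.2),.144)):
    print(c,q,onz(c,q,z))
E
```

```text
pin up [ 0.6138 -0.299   0.2376] pin lo [ 0.6104 -0.2966  0.081 ]
kn up [ 0.5084 -0.2903  0.2738] kn lo [ 0.5081 -0.2902  0.1452]
top (329.5, 150.5) [ 0.6165 -0.3     0.229 ]
scene (207.25, 250.9) [ 0.6087 -0.2972  0.229 ]
top (322, 162.75) [ 0.6125 -0.2977  0.073 ]
scene (213.75, 279.5) [ 0.6067 -0.2948  0.073 ]
top (329.5, 178.75) [ 0.5081 -0.2909  0.274 ]
scene (183.25, 213) [ 0.5089 -0.2898  0.274 ]
top (323.25, 186.25) [ 0.5083 -0.2904  0.144 ]
scene (190.5, 241.2) [ 0.5074 -0.2899  0.144 ]
```

Call:
{"fn": "servo_tool", "kwargs": {"plan": [{"claw":1,"dx":-0.002,"dy":0.02,"dz":0,"yaw":-0.2},{"claw":1,"dx":-0.005,"dy":0.05,"dz":0,"yaw":-0.4},{"claw":1,"dx":-0.007,"dy":0.08,"dz":0,"yaw":-0.4},{"claw":1,"dx":-0.007,"dy":0.1,"dz":0,"yaw":-0.4},{"claw":1,"dx":-0.0072,"dy":0.1025,"dz":0,"yaw":-0.4},{"claw":1,"dx":-0.0072,"dy":0.1025,"dz":0,"yaw":-0.4},{"claw":1,"dx":-0.0072,"dy":0.1025,"dz":0,"yaw":-0.4}]}}

```text
time: 6.7
ee_pos: [0.6121, -0.196, 0.2774]
tool_rot: [[-0.007, 1.0, -0.0], [1.0, 0.007, -0.0], [-0.0, -0.0, -1.0]]
wrist_force: [-0.6, -0.9, -4.6]
width: 0.0168
grasp_force: 59.5
```

```bash
python3 - <<'E'
from h import *
go((.6123,-.1955,.276),0.3)
s=snap("scene");t=snap("top")
montage("m4",[(t,(310,125,350,180),8,0,0),(s,(180,225,240,310),7,330,0)])
F=frame([.611,-.2975,0],.005)
print(proj("scene",F([[0,0,.274],[0,0,.247],[0,0,.229],[0,0,.175],[0,0,.144],[0,0,.117],[0,0,.073],[0,0,.045]])))
E
```

```text
dx 0.0005 dy 0.0002 dz 0.0014 yaw 0.07 | t 6.7 tcp [ 0.6121 -0.196   0.2774] yang 0.37 F [-0.63 -0.89 -4.61] w 0.0168 g 59.5 tilt [-0. -0. -1.]
[[205.6061883  241.52341671]
 [206.89479637 247.66433945]
 [207.72066566 251.59966678]
 [210.05182676 262.70616784]
 [211.29900462 268.64717642]
 [212.33586951 273.58581491]
 [213.93465659 281.19997116]
 [214.8976983  285.7858633 ]]
```

View pics/m4.png

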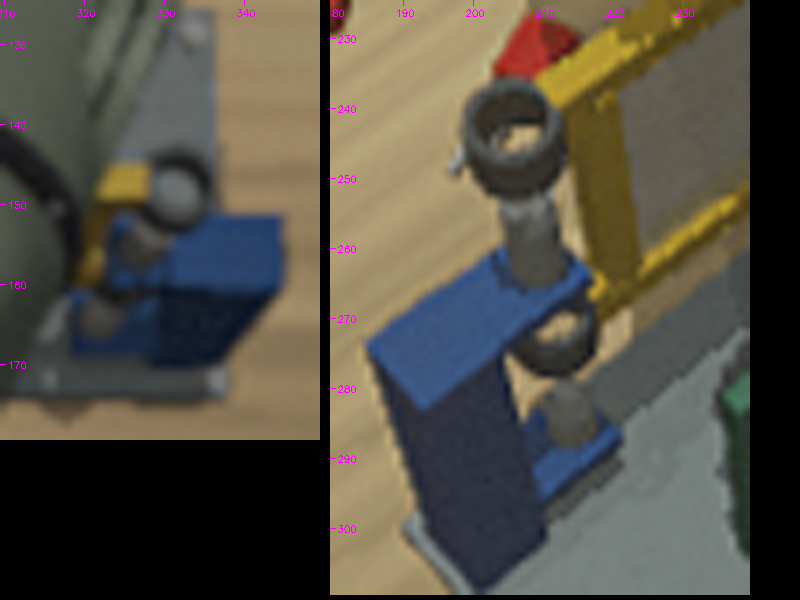

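The upper knuckle ring is at scene (205.5,242) over the pin, and the pin shows through the ring in the top view, so the two line up to within a couple of mm. I'll lower slowly.

Call:
{"fn": "servo_tool", "kwargs": {"plan": [{"claw":1,"dx":0,"dy":0,"dz":0.008,"yaw":0},{"claw":1,"dx":0,"dy":0,"dz":0.016,"yaw":0},{"claw":1,"dx":0,"dy":0,"dz":0.022,"yaw":0},{"claw":1,"dx":0,"dy":0,"dz":0.028,"yaw":0},{"claw":1,"dx":0,"dy":0,"dz":0.032,"yaw":0},{"claw":1,"dx":0,"dy":0,"dz":0.034,"yaw":0}]}}

```text
time: 7.4
ee_pos: [0.6123, -0.1963, 0.2428]
tool_rot: [[-0.006, 1.0, -0.001], [1.0, 0.006, 0.0], [0.0, -0.001, -1.0]]
wrist_force: [-2.1, 1.2, -3.8]
width: 0.0174
grasp_force: 59.9
```

Call:
{"fn": "servo_tool", "kwargs": {"plan": [{"claw":1,"dx":0,"dy":0,"dz":0.008,"yaw":0},{"claw":1,"dx":0,"dy":0,"dz":0.016,"yaw":0},{"claw":1,"dx":0,"dy":0,"dz":0.023,"yaw":0},{"claw":1,"dx":0,"dy":0,"dz":0.029,"yaw":0},{"claw":1,"dx":0,"dy":0,"dz":0.034,"yaw":0},{"claw":1,"dx":0,"dy":0,"dz":0.036,"yaw":0}]}}

```text
time: 8.0
ee_pos: [0.6124, -0.1962, 0.2067]
tool_rot: [[-0.006, 1.0, -0.001], [1.0, 0.006, 0.0], [0.0, -0.001, -1.0]]
wrist_force: [-4.5, 3.6, -2.5]
width: 0.017
grasp_force: 60.4
```

Call:
{"fn": "servo_tool", "kwargs": {"plan": [{"claw":1,"dx":0.001,"dy":-0.001,"dz":0.002,"yaw":0},{"claw":1,"dx":0.001,"dy":-0.001,"dz":0.003,"yaw":0},{"claw":1,"dx":0.001,"dy":-0.001,"dz":0.004,"yaw":0},{"claw":1,"dx":0.001,"dy":-0.001,"dz":0.0045,"yaw":0}]}}

```text
time: 8.4
ee_pos: [0.6117, -0.1954, 0.2028]
tool_rot: [[-0.007, 1.0, 0.0], [1.0, 0.007, -0.0], [-0.0, 0.0, -1.0]]
wrist_force: [-1.0, 0.2, -4.9]
width: 0.0174
grasp_force: 59.5
```

Call:
{"fn": "servo_tool", "kwargs": {"plan": [{"claw":1,"dx":0,"dy":0,"dz":0.001,"yaw":0},{"claw":1,"dx":0,"dy":0,"dz":0.002,"yaw":0},{"claw":1,"dx":0,"dy":0,"dz":0.002,"yaw":0}]}}

```text
time: 8.7
ee_pos: [0.6121, -0.195, 0.2019]
tool_rot: [[-0.007, 1.0, 0.002], [1.0, 0.007, -0.0], [-0.0, 0.002, -1.0]]
wrist_force: [-3.6, 4.7, 10.2]
width: 0.0174
grasp_force: 61.9
```

Call:
{"fn": "servo_tool", "kwargs": {"plan": [{"claw":1,"dx":0,"dy":0,"dz":-0.0005,"yaw":0},{"claw":0,"dx":0,"dy":0,"dz":-0.0005,"yaw":0},{"claw":0,"dx":0,"dy":0,"dz":-0.0005,"yaw":0},{"claw":0,"dx":0,"dy":0,"dz":-0.0005,"yaw":0},{"claw":0,"dx":0,"dy":0,"dz":-0.0005,"yaw":0},{"claw":0,"dx":0,"dy":0,"dz":-0.02,"yaw":0},{"claw":0,"dx":0,"dy":0,"dz":-0.06,"yaw":0},{"claw":0,"dx":0,"dy":0,"dz":-0.1,"yaw":0}]}}

```text
time: 9.5
ee_pos: [0.6113, -0.1953, 0.302]
tool_rot: [[-0.006, 1.0, -0.001], [1.0, 0.006, -0.0], [-0.0, -0.001, -1.0]]
wrist_force: [0.2, 0.1, -0.5]
width: 0.0854
grasp_force: 0.0
```

```bash
python3 - <<'E'
from h import *
np.set_printoptions(precision=4,suppress=True)
F=frame([.4324,-.1871,.009],-1.1612)
g=F([[.007,.006,0]])[0];print("clip grip",g)
go((g[0],g[1],.12),23.5)
E
```

```text
clip grip [ 0.4407 -0.1911  0.009 ]
dx 0.0052 dy -0.1704 dz 0.1821 yaw -23.13 | t 9.5 tcp [ 0.6113 -0.1953  0.302 ] yang 0.37 F [ 0.19  0.13 -0.54] w 0.0854 g 0.0 tilt [-0.001 -0.    -1.   ]
```

Call:
{"fn": "servo_tool", "kwargs": {"plan": [{"claw":0,"dx":0.001,"dy":-0.04,"dz":0,"yaw":-8},{"claw":0,"dx":0.003,"dy":-0.09,"dz":0.02,"yaw":-16},{"claw":0,"dx":0.005,"dy":-0.14,"dz":0.06,"yaw":-23.1},{"claw":0,"dx":0.005,"dy":-0.17,"dz":0.1,"yaw":-23.1},{"claw":0,"dx":0.005,"dy":-0.17,"dz":0.15,"yaw":-23.1},{"claw":0,"dx":0.005,"dy":-0.17,"dz":0.2,"yaw":-23.1},{"claw":0,"dx":0.005,"dy":-0.17,"dz":0.24,"yaw":-23.1},{"claw":0,"dx":0.005,"dy":-0.17,"dz":0.24,"yaw":-23.1}]}}

```text
time: 10.3
ee_pos: [0.4398, -0.1909, 0.0574]
tool_rot: [[-0.398, 0.917, -0.005], [0.917, 0.398, 0.002], [0.004, -0.004, -1.0]]
wrist_force: [-0.2, 0.1, 0.8]
width: 0.0853
grasp_force: 0.0
```

```bash
python3 - <<'E'
from h import *
go((.4407,-.1911,.003),23.5)
s=snap("scene")
montage("m5",[(s,(175,205,305,315),5,0,0),(s,(185,205,235,260),4,600,0)][:1],650,550)
E
```

```text
dx -0.0007 dy 0.0009 dz 0.0544 yaw -0.04 | t 10.3 tcp [ 0.4398 -0.1909  0.0574] yang 23.46 F [-0.23  0.07  0.83] w 0.0853 g 0.0 tilt [-0.005  0.002 -1.   ]
```

View pics/m5.png

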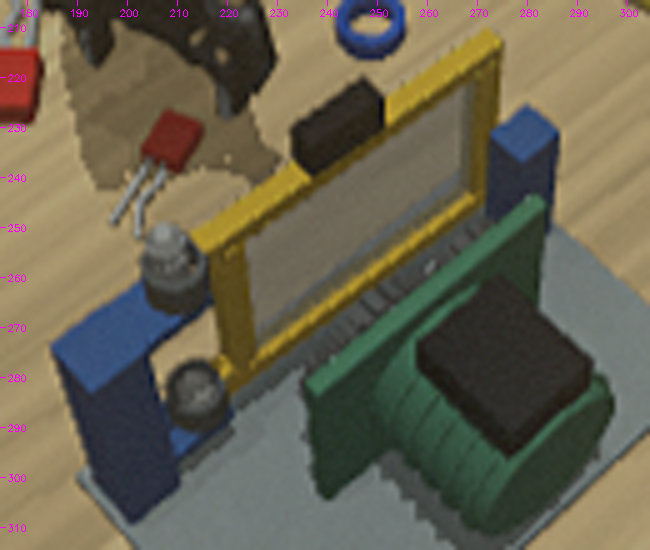

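The door hangs closed on both pins, with its free edge near the catch post at (275,215), and the clip at (207,232) lies between the open fingers. I'll descend and grasp it.

Call:
{"fn": "servo_tool", "kwargs": {"plan": [{"claw":0,"dx":0,"dy":0.001,"dz":0.03,"yaw":0},{"claw":0,"dx":0,"dy":0.001,"dz":0.05,"yaw":0},{"claw":0,"dx":0,"dy":0.001,"dz":0.054,"yaw":0},{"claw":1,"dx":0,"dy":0.001,"dz":0.054,"yaw":0},{"claw":1,"dx":0,"dy":0.001,"dz":0.054,"yaw":0},{"claw":1,"dx":0,"dy":0.001,"dz":0.054,"yaw":0},{"claw":1,"dx":0,"dy":0.001,"dz":0.054,"yaw":0},{"claw":1,"dx":0,"dy":0.001,"dz":0.054,"yaw":0},{"claw":1,"dx":0,"dy":0.001,"dz":0.054,"yaw":0}]}}

```text
time: 11.25
ee_pos: [0.4428, -0.1912, 0.0079]
tool_rot: [[-0.398, 0.917, 0.001], [0.917, 0.398, -0.001], [-0.001, 0.001, -1.0]]
wrist_force: [-1.7, 1.0, 21.9]
width: 0.0264
grasp_force: 57.7
```

```bash
python3 - <<'E'
from h import *
go((.45,-.29,.22),90.3)
E
```

```text
dx -0.0937 dy -0.0325 dz -0.2120 yaw -66.85 | t 11.25 tcp [ 0.4428 -0.1912  0.0079] yang 23.45 F [-1.71  1.02 21.94] w 0.0264 g 57.7 tilt [ 0.001 -0.001 -1.   ]
```

Call:
{"fn": "servo_tool", "kwargs": {"plan": [{"claw":1,"dx":0,"dy":0,"dz":-0.02,"yaw":0},{"claw":1,"dx":0,"dy":0,"dz":-0.06,"yaw":-6},{"claw":1,"dx":-0.02,"dy":-0.003,"dz":-0.105,"yaw":-14},{"claw":1,"dx":-0.04,"dy":-0.006,"dz":-0.15,"yaw":-22},{"claw":1,"dx":-0.06,"dy":-0.008,"dz":-0.19,"yaw":-30},{"claw":1,"dx":-0.08,"dy":-0.011,"dz":-0.207,"yaw":-38},{"claw":1,"dx":-0.1,"dy":-0.014,"dz":-0.207,"yaw":-46},{"claw":1,"dx":-0.102,"dy":-0.014,"dz":-0.207,"yaw":-54},{"claw":1,"dx":-0.102,"dy":-0.014,"dz":-0.207,"yaw":-62},{"claw":1,"dx":-0.102,"dy":-0.014,"dz":-0.207,"yaw":-66.9}]}}

```text
time: 12.25
ee_pos: [0.4699, -0.2904, 0.2141]
tool_rot: [[-1.0, -0.012, -0.0], [-0.012, 1.0, -0.0], [0.0, -0.0, -1.0]]
wrist_force: [-0.1, 0.3, -0.6]
width: 0.0265
grasp_force: 60.6
```

Call:
{"fn": "servo_tool", "kwargs": {"plan": [{"claw":1,"dx":0,"dy":0,"dz":0,"yaw":0},{"claw":1,"dx":0,"dy":0,"dz":0,"yaw":0}]}}

```text
time: 12.45
ee_pos: [0.4701, -0.2902, 0.214]
tool_rot: [[-1.0, -0.003, -0.0], [-0.003, 1.0, -0.0], [0.0, -0.0, -1.0]]
wrist_force: [0.8, -0.8, -0.4]
width: 0.0261
grasp_force: 60.6
```

```bash
python3 - <<'E'
from h import *
go((.49,-.297,.214),90.3)
s=snap("scene");t=snap("top")
montage("m6",[(t,(305,140,345,195),8,0,0),(s,(165,205,225,275),8,325,0)])
tip=[[.47+.071,-.29,.216]];print(proj("top",tip),proj("scene",tip),proj("scene",[[.611,-.2975,.215]]))
E
```

```text
dx -0.0199 dy -0.0069 dz -0.0000 yaw -0.10 | t 12.45 tcp [ 0.4701 -0.2902  0.214 ] yang 90.20 F [ 0.75 -0.84 -0.39] w 0.0261 g 60.6 tilt [-0. -0. -1.]
[[326.268343   172.82918355]] [[194.04766668 234.41997316]] [[208.34556213 254.57714052]]
```

View pics/m6.png

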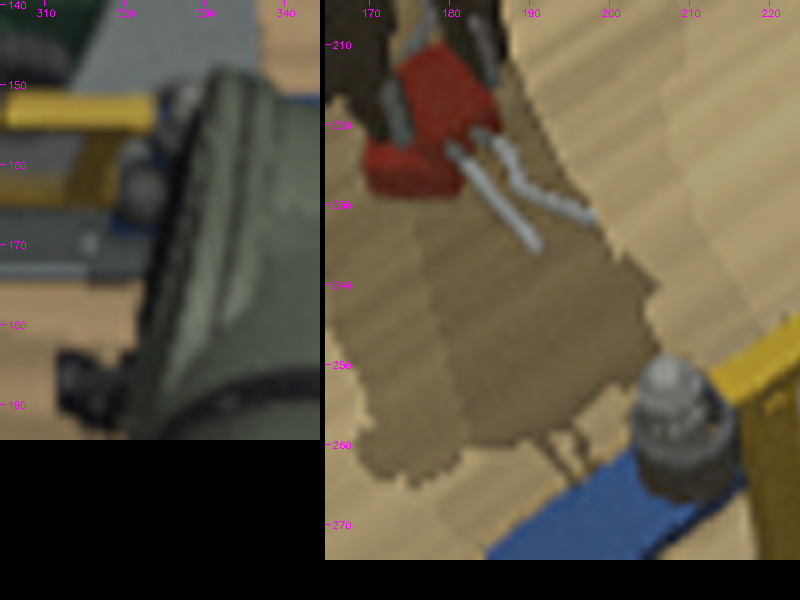

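The clip is held level. Its leg tip is at scene (191.4,235.4), the leg root at (180.8,222.9), the bow on the +y side, and the pin top at (207.4,250). I'll work out the tip position and the offset to the hole.

```bash
python3 - <<'E'
from h import *
np.set_printoptions(precision=4,suppress=True)
a=onz("scene",(191.4,235.4),.215);b=onz("scene",(180.75,222.9),.215);print(a,b,np.degrees(np.arctan2(*(a-b)[[1,0]])))
print(onz("scene",(207.8,253.3),.217),onz("scene",(207.6,250.2),.229))
for y in(-.295,-.2975,-.300): print(y,proj("scene",[[.611,y,.215],[.541,y,.215]]))
E
```

```text
[ 0.5383 -0.2964  0.215 ] [ 0.4885 -0.2949  0.215 ] -1.7489706236007345
[ 0.6084 -0.2969  0.217 ] [ 0.6077 -0.2954  0.229 ]
-0.295 [[209.1755 253.9764]
 [192.4693 235.7527]]
-0.2975 [[208.3456 254.5771]
 [191.6503 236.3117]]
-0.3 [[207.5137 255.1793]
 [190.8296 236.872 ]]
```

Call:
{"fn": "servo_tool", "kwargs": {"plan": [{"claw":1,"dx":-0.02,"dy":-0.0006,"dz":0,"yaw":-0.1},{"claw":1,"dx":-0.04,"dy":-0.0006,"dz":0,"yaw":-0.1},{"claw":1,"dx":-0.055,"dy":-0.0006,"dz":0,"yaw":-0.1},{"claw":1,"dx":-0.058,"dy":-0.0006,"dz":0,"yaw":-0.1},{"claw":1,"dx":-0.058,"dy":-0.0006,"dz":0,"yaw":-0.1},{"claw":1,"dx":-0.061,"dy":-0.0006,"dz":0,"yaw":-0.1},{"claw":1,"dx":-0.064,"dy":-0.0006,"dz":0,"yaw":-0.1},{"claw":1,"dx":-0.066,"dy":-0.0006,"dz":0,"yaw":-0.1}]}}

```text
time: 13.35
ee_pos: [0.5363, -0.2904, 0.214]
tool_rot: [[-1.0, -0.008, 0.0], [-0.008, 1.0, -0.0], [-0.0, -0.0, -1.0]]
wrist_force: [-0.8, 0.2, -0.4]
width: 0.0264
grasp_force: 60.6
```

Call:
{"fn": "servo_tool", "kwargs": {"plan": [{"claw":1,"dx":-0.002,"dy":0,"dz":0,"yaw":0},{"claw":1,"dx":-0.004,"dy":0,"dz":0,"yaw":0},{"claw":1,"dx":-0.006,"dy":0,"dz":0,"yaw":0},{"claw":1,"dx":-0.006,"dy":0,"dz":0,"yaw":0}]}}

```text
time: 13.75
ee_pos: [0.5424, -0.2902, 0.2138]
tool_rot: [[-1.0, -0.008, 0.0], [-0.008, 1.0, -0.0], [-0.0, -0.0, -1.0]]
wrist_force: [-0.1, -0.4, -2.0]
width: 0.0262
grasp_force: 60.6
```

Call:
{"fn": "servo_tool", "kwargs": {"plan": [{"claw":1,"dx":-0.002,"dy":0,"dz":0,"yaw":0},{"claw":1,"dx":-0.004,"dy":0,"dz":0,"yaw":0},{"claw":1,"dx":-0.006,"dy":0,"dz":0,"yaw":0},{"claw":1,"dx":-0.006,"dy":0,"dz":0,"yaw":0}]}}

```text
time: 14.15
ee_pos: [0.5485, -0.2901, 0.2138]
tool_rot: [[-1.0, -0.008, -0.0], [-0.008, 1.0, -0.0], [0.0, -0.0, -1.0]]
wrist_force: [-0.0, 0.7, 0.5]
width: 0.0261
grasp_force: 60.6
```

Call:
{"fn": "servo_tool", "kwargs": {"plan": [{"claw":1,"dx":-0.004,"dy":0,"dz":0,"yaw":0},{"claw":1,"dx":-0.008,"dy":0,"dz":0,"yaw":0},{"claw":1,"dx":-0.012,"dy":0,"dz":0,"yaw":0},{"claw":1,"dx":-0.012,"dy":0,"dz":0,"yaw":0}]}}

```text
time: 14.55
ee_pos: [0.5609, -0.2898, 0.2136]
tool_rot: [[-1.0, -0.009, 0.0], [-0.009, 1.0, 0.0], [-0.0, 0.0, -1.0]]
wrist_force: [4.1, 0.9, -2.7]
width: 0.0259
grasp_force: 60.2
```

Call:
{"fn": "servo_tool", "kwargs": {"plan": [{"claw":1,"dx":-0.004,"dy":0,"dz":0,"yaw":0},{"claw":1,"dx":-0.008,"dy":0,"dz":0,"yaw":0},{"claw":1,"dx":-0.012,"dy":0,"dz":0,"yaw":0},{"claw":1,"dx":-0.012,"dy":0,"dz":0,"yaw":0}]}}

```text
time: 14.95
ee_pos: [0.5729, -0.2902, 0.2139]
tool_rot: [[-1.0, -0.008, 0.001], [-0.008, 1.0, -0.001], [-0.001, -0.001, -1.0]]
wrist_force: [-0.3, -0.6, -0.5]
width: 0.026
grasp_force: 60.6
```

```bash
python3 - <<'E'
from h import *
go((.58,-.2905,.214),90.3)
s=snap("scene");t=snap("top")
montage("m7",[(s,(180,220,250,280),9,0,0)],640,545)
E
```

```text
dx -0.0071 dy -0.0004 dz -0.0001 yaw 0.17 | t 14.95 tcp [ 0.5729 -0.2902  0.2139] yang 90.47 F [-0.33 -0.59 -0.52] w 0.0260 g 60.6 tilt [ 0.001 -0.001 -1.   ]
```

View pics/m7.png

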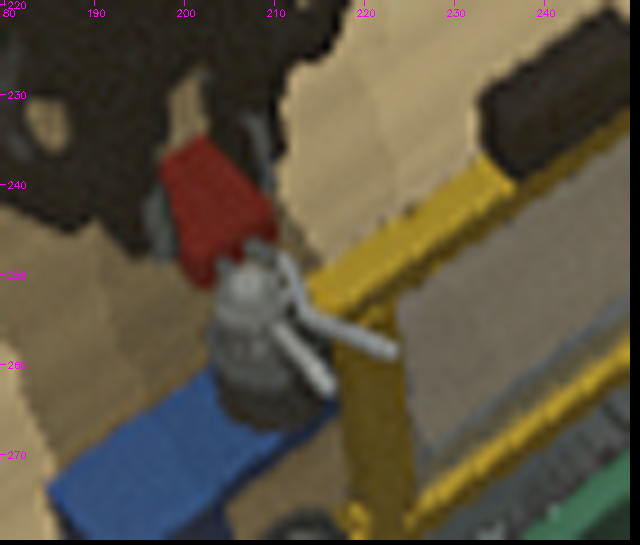

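The leg exits the far side of the pin at about (214,259), and the bow's hump sits past the pin at (212,253). A little more push will seat it.

Call:
{"fn": "servo_tool", "kwargs": {"plan": [{"claw":1,"dx":-0.002,"dy":0,"dz":0,"yaw":0},{"claw":1,"dx":-0.004,"dy":0,"dz":0,"yaw":0},{"claw":1,"dx":-0.005,"dy":0,"dz":0,"yaw":0},{"claw":1,"dx":-0.005,"dy":0,"dz":0,"yaw":0}]}}

```text
time: 15.45
ee_pos: [0.5774, -0.2902, 0.2138]
tool_rot: [[-1.0, -0.008, 0.0], [-0.008, 1.0, -0.0], [-0.0, -0.0, -1.0]]
wrist_force: [1.0, -2.0, 0.0]
width: 0.0262
grasp_force: 60.6
```

Call:
{"fn": "servo_tool", "kwargs": {"plan": [{"claw":1,"dx":-0.001,"dy":0,"dz":0,"yaw":0},{"claw":1,"dx":-0.002,"dy":0,"dz":0,"yaw":0},{"claw":1,"dx":-0.002,"dy":0,"dz":0,"yaw":0}]}}

```text
time: 15.75
ee_pos: [0.5794, -0.2901, 0.2138]
tool_rot: [[-1.0, -0.008, 0.0], [-0.008, 1.0, -0.0], [-0.0, -0.0, -1.0]]
wrist_force: [0.1, -3.4, -1.9]
width: 0.026
grasp_force: 60.6
```

Call:
{"fn": "servo_tool", "kwargs": {"plan": [{"claw":0,"dx":0,"dy":0,"dz":0,"yaw":0},{"claw":0,"dx":0,"dy":0,"dz":0,"yaw":0},{"claw":0,"dx":0,"dy":0,"dz":0,"yaw":0},{"claw":0,"dx":0,"dy":0,"dz":0,"yaw":0},{"claw":0,"dx":0,"dy":0,"dz":-0.02,"yaw":0},{"claw":0,"dx":0,"dy":0,"dz":-0.05,"yaw":0},{"claw":0,"dx":0.03,"dy":0,"dz":-0.09,"yaw":0},{"claw":0,"dx":0.07,"dy":0,"dz":-0.11,"yaw":0},{"claw":0,"dx":0.12,"dy":0,"dz":-0.11,"yaw":0},{"claw":0,"dx":0.16,"dy":0,"dz":-0.11,"yaw":0}]}}

```text
time: 16.75
ee_pos: [0.4169, -0.2911, 0.3244]
tool_rot: [[-1.0, -0.008, 0.0], [-0.008, 1.0, -0.001], [-0.0, -0.001, -1.0]]
wrist_force: [1.0, -1.4, 0.1]
width: 0.0853
grasp_force: 0.0
```

```bash
python3 - <<'E'
from h import *
go((.58,-.2905,.214),90.3)
s=snap("scene");t=snap("top")
montage("m8",[(s,(180,205,290,285),5,0,0),(s,(190,230,235,275),5,560,0),(t,(255,125,350,175),4,0,405)])
F=frame([.570,-.297,.215],0.005)
print(proj("scene",F([[.078,0,0],[.078,.019,0]])), proj("scene",frame([.610,-.297,.045],.005)([[0,.215,.156]])))
E
```

```text
dx -0.1630 dy -0.0005 dz 0.1104 yaw 0.14 | t 16.75 tcp [ 0.4169 -0.2911  0.3244] yang 90.44 F [ 1.03 -1.39  0.11] w 0.0853 g 0.0 tilt [ 0.    -0.001 -1.   ]
[[217.97733005 264.56458678]
 [224.24789428 259.83050434]] [[272.80096232 210.11980239]]
```

View pics/m8.png

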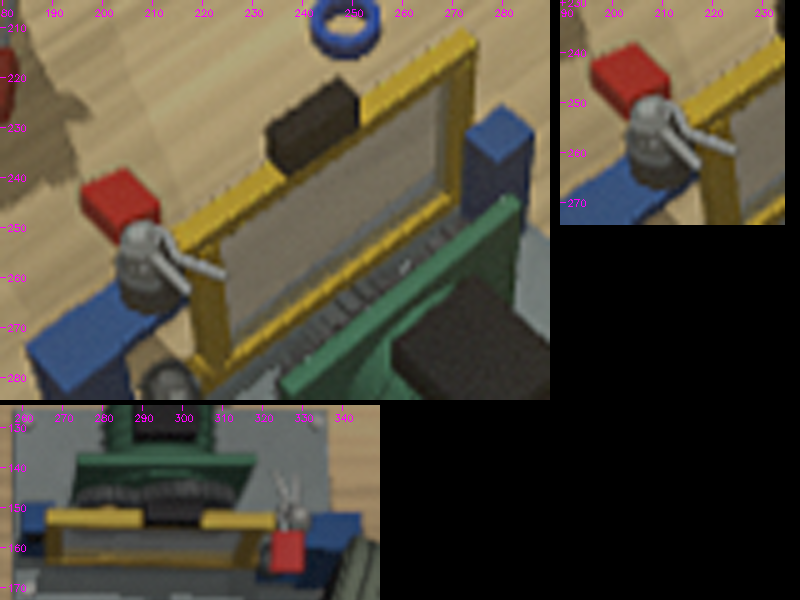

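The final view shows the clip through the pin, with its tip at (217,262.5), its bow at (224,259) and the red grip against the pin's front. The door is closed at the catch post and the gripper is clear of everything, so I'm handing it in.

```bash
python3 -c "
from cell import bot
print(bot.job_done())"
```

```text
the job is handed in; nothing more can be done
None
```

The job is handed in at about 17 s: the door hangs closed on both pins and the R-clip is through the upper pin, released. I confirmed this from the last camera view, but the hand-in call returned no verdict.

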